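# Unlatch the filter cassette and hold it up to the light panel

### The job

Take the filter cassette that has a spring catch on each side out of the filter box: squeeze both catches in together, draw it straight up out of its slot without forcing it, and hold it upright in front of the middle of the lit panel, its glass facing the panel a few centimetres away and touching nothing, so that the glass can be checked for cracks. Finish while still holding it there by the squeezed catches; do not drop it or set it down, and leave the two other inserts in the box and everything else on the bench where they are.

Things in the scene. Friction and masses are not known exactly. Their poses are not given: they have to be found in the camera images.
- filter_box: Fixed dark metal box, 190 x 104 x 88 mm, flat top (deck) 88 mm over the bench, with a 54 mm beam tube 36 mm long on each end along its own x. Origin: centre of its underside, z up. Three slots in the deck at x = -55, 0, +55 mm, y = 0, each 18 (x) x 48 mm (y), floor at z = 12 mm; three inserts stand in them in any order. At both y ends of a slot a 4 mm striker lip holds a catch.
- cassette: The insert to take: the only one with a grey ribbed catch pad on each side, and the tallest (top 137 mm over the bench). Aluminium, about 0.18 kg. Origin: centre of its underside; z up, x normal to the glass, y from catch to catch; half-turn symmetric. Framed glass 44 mm wide (y), 14 thick, z = 0 to 62 mm; neck 22 mm wide; cap 34 x 18 mm (y, x), z = 117 to 125 mm. 2 mm of play in its slot.
- catch_grip (a point): On the cassette, midway between the two catch pads, 103 mm above its origin: where to squeeze, from above, closing along y. Pads 18 mm long (x), 26 mm high (13 mm up and down of here, lower edge 14 mm over the deck); outer faces 60 mm apart when free, 46 mm when fully in. Draw up at least 76 mm to clear the deck; the other inserts stand up to 32 mm over it.
- cassette_window (a point): Centre of the cassette's glass, 31 mm above the cassette's origin (72 mm below the middle of the catch pads); axes as the cassette's.
- catch_left (a joint): Catch on the cassette's +y side, a short sprung slide: 0 m = out, its hook 4 mm under the striker lip; 0.007 m = fully in, at its stop. Spring 3.2 N out, 6 N fully in. Unless both catches are in by 5 mm or more the cassette cannot be drawn out.
- catch_right (a joint): Catch on the cassette's -y side: same values and spring.
- light_panel: Fixed upright inspection light panel on two feet: aluminium frame 220 mm wide (y), 22 mm thick (x), from 50 to 230 mm above the bench; its feet reach 40 mm in front of its middle and 70 mm behind it. Origin: on the bench under the frame's centre. The lit face looks along its own -x.
- panel_face (a point): Middle of the lit area (190 mm wide along y, 150 mm high) on the panel's front face, 140 mm above the bench; axes as the panel's, so the space in front of the lit face is -x.
- attenuator: Another insert in the box, leave it: no catches, a round aluminium knob 18 mm across on a flat 50 x 20 mm cap, its top 30 mm over the deck. Origin: centre of its underside on the slot floor.
- blank: Another insert in the box, leave it: a blanking plate with a flat dark 60 x 26 mm cap and a thin upright tab, its top 19 mm over the deck. Origin: centre of its underside on the slot floor.
- resist_bottle: Bystander: amber bottle, 68 mm across, 150 mm tall; origin at the centre of its underside.
- wafer_dish: Bystander: flat round clear wafer dish, 118 mm across, 22 mm high; origin at the centre of its underside.
- tweezers: Bystander: steel tweezers lying flat, about 120 mm long, 6 mm high; origin near the middle, at bench level.
- screwdriver: Bystander: small screwdriver lying on the bench; origin at bench level.
- lens_mount: Bystander: aluminium ring, 60 mm across, 20 mm high; origin at the centre of its underside.
- air_blower: Bystander: rubber hand blower standing nozzle up, 62 mm across, 110 mm tall; origin at the centre of its underside.
There are look-alikes about, which are no part of the job. What is shaped like the light_panel but purple is not meant.

How it is judged:
By the outcome, as a careful person would: the job done as asked, in the order asked, and still so for the second after the job is handed in, while the arm keeps its last pose, push and grip.
It also fails if it takes over 35 s, if anything falls off the work surface, if the arm or the gripper's body presses on something with over 40 N, if the wrist force passes 120 N, or if a joint passes its speed limit or range.

### The arm

A 6-joint arm with a two-finger parallel gripper is mounted at the origin on the work surface. World frame = base frame: x ahead of the robot, y to its left, z up, the work surface at z = 0. Lengths are in m, angles in rad, forces in N, time in s.
With the tool pointing down it reaches from about 0.35 to 0.975 m from the base axis. Payload 4.9 kg.
Tool frame: the origin (TCP) lies between the finger pads; the fingertips stand 19 mm ahead of it and the grasp point (between the pads) is the TCP; z points along the fingers, y is the line along which they close (so a half turn about z gives the same grasp; the last joint's range is limited). The gripper opens to 85 mm and grips with 20 to 120 N. Pads are 22 mm wide; open, the fingers measure 114 mm over their backs; the gripper's body (76 mm by 85 mm) begins 54 mm behind the grasp point. The pads swing forward as they close: fully open they stand 13 mm farther back than shut.
Start: joints at [1.083, 0.053, 1.613, -0, 1.476, -0.119], TCP at [0.225, 0.583, 0.25] pointing down, gripper open.
Joint ranges: [-3.01, 3.01], [-1.01, 2.22], [0.06, 2.58], [-1.02, 4.17], [0.09, 2.62], [-3.14, 3.14]. Speed limits (rad/s): [2.57, 2.57, 3.14, 3.14, 3.14, 3.14].

### API

Orientations are given as a rotation vector (axis times angle).
In Python, from station import ctrl gives the robot as it stands. The module is installed in compiled form; this text tells all that it offers.
- The arm moves only by the tool servo_tool, never from a script. Its argument "increments" is a list that holds one entry, the list of rows, each a list of 5 numbers: the finger opening in cm, from 0 to 8.54, then the shift along the tool's x, y, z in cm, then the turn about the tool's z in degrees. A call has 1 to 5 rows; each row is the pose to reach, as a shift and turn from the pose commanded when the call began, along the tool's axes at that moment; what a row does not reach only later rows make up. A row lasts 1/10 s, in which the tool goes at most 50 mm and 8.59 degrees, less where a joint would pass 70% of its speed; a pose out of reach is approached as far as the arm can. A call with a gripper value outside its range is refused whole. The fingers move at their own pace and stop on an object; "newtons" is the grip in N (left out, the last holds). Time passes only in rows, so rows that repeat a pose let the fingers close. It gives the time, the measured TCP pose, the force, the opening and the grip force at its end, in the units of the state.
- ctrl.get_obs(): the state, without advancing time (a new reading comes with each control period).
- ctrl.get_image(name): name is "scene" or "top" or "wrist"; returns a dict with "img" (400x640x3 uint8, red, green, blue), "fx", "fy", "cx", "cy" (pixels), "rvec" (rotation vector, rad) and "tvec" (3), from world to camera coordinates, as OpenCV has them; the wrist camera has in their place "mount" (4x4, takes a point from camera to tool coordinates, whose origin is the TCP and whose axes are the flange's). Camera axes: x right, y down, z forward; pixel columns grow to the right and rows downward; lengths in m; the calibration is good to about 2 mm. A picture is of the moment at which its call begins: read the wrist's pose just before it. There is no depth.
- ctrl.finish_job(): hands the job in; it is judged then, once.
The state is a dict: "t": time; "q": joint angles; "dq": joint speeds; "effort": joint torques, N m; "tool_pos": TCP position; "tool_rot": TCP orientation; "contact_force": force on the tool from outside, world axes, zero at the start; "wrist_torque": the same for the moment, N m; "opening": finger opening in m; "grip_force": force on a finger pad.
Only numpy, scipy, OpenCV 4.12 (cv2) and the standard library are available. Lean on these libraries where they do the work, as an engineer would, in place of code of your own. Each camera call takes 0.05 s, during which the arm holds its last target. There are 200 camera calls.

## Working session

There is one attempt and no reset: what is moved stays moved. The work goes in short steps, Python scripts to look and compute and a tool call to move; the robot and the scene stay as the last step left them, time stands still between calls to the robot, and variables do not carry over. Pictures are saved under pics/ and viewed, at most 10 in all, crops included, and the job is handed in when it is done.

Besides the shell and the picture viewer there is one more tool, called after "Emit:" as name(argument=value, ...), one argument or row to a line, values as JSON. servo_tool: Moves the arm, as the interface text tells. Its arguments: {"type":"object","properties":{"increments":{"type":"array"},"newtons":{"type":"number"}},"required":["increments"]}

```bash
mkdir -p pics; cat > h.py <<'E'
import numpy as np, cv2
from station import ctrl
from scipy.spatial.transform import Rotation as R
def save(name,fn):
    o=ctrl.get_obs(); d=ctrl.get_image(name); cv2.imwrite('pics/'+fn,d['img'][:,:,::-1])
    d.pop('img'); d['pose']=(o['tool_pos'],o['tool_rot']); np.save('pics/'+fn+'.npy',d,allow_pickle=True); return d
def cam(d):
    if 'mount' in d:
        T=np.eye(4);T[:3,:3]=R.from_rotvec(d['pose'][1]).as_matrix();T[:3,3]=d['pose'][0]
        M=T@np.array(d['mount']); return M[:3,:3],M[:3,3]
    Rc=R.from_rotvec(np.ravel(d['rvec'])).as_matrix(); return Rc.T,-Rc.T@np.ravel(d['tvec'])
def px2z(d,u,v,z):
    A,c=cam(d); r=A@np.array([(u-d['cx'])/d['fx'],(v-d['cy'])/d['fy'],1]); return c+r*(z-c[2])/r[2]
def proj(d,p):
    A,c=cam(d); q=A.T@(np.array(p)-c); return q[0]/q[2]*d['fx']+d['cx'],q[1]/q[2]*d['fy']+d['cy']
def load(fn): return np.load('pics/'+fn+'.npy',allow_pickle=True).item()
E
python3 - <<'E'
from h import *
save('scene','s0.png');save('top','t0.png')
for f in ['s0.png','t0.png']:print(f,cam(load(f)))
o=ctrl.get_obs();print(o['t'],o['tool_pos'],o['tool_rot'],R.from_rotvec(o['tool_rot']).as_matrix())
E
```

```text
s0.png (array([[ 0.12827946,  0.6376129 , -0.75960132],
       [ 0.99168096, -0.09068793,  0.09134858],
       [-0.01064163, -0.76500032, -0.64394198]]), array([ 1.48283656, -0.11171766,  0.91166813]))
t0.png (array([[-0.0150662 , -0.99013584,  0.13929831],
       [-0.99984634,  0.01367009, -0.01097381],
       [ 0.00896134, -0.13944224, -0.99018966]]), array([0.3649541 , 0.01101411, 1.2951437 ]))
0.1 [0.22505763 0.58250796 0.24919033] [-5.75939636e-01 -3.08777984e+00  2.77269111e-03] [[-9.32758181e-01  3.60501617e-01 -8.72285220e-04]
 [ 3.60502602e-01  9.32756778e-01 -1.63321030e-03]
 [ 2.24854998e-04 -1.83785136e-03 -9.99998286e-01]]
```

View pics/s0.png

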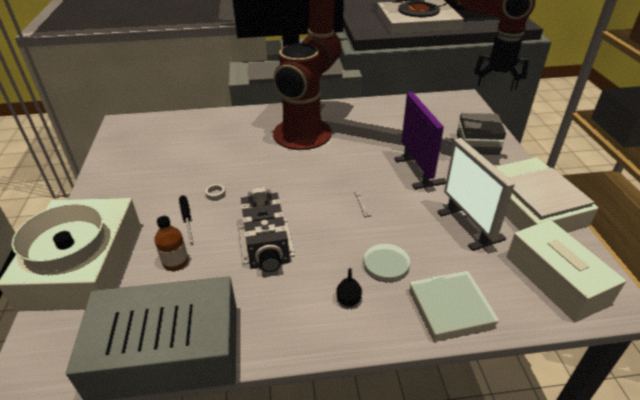

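View pics/t0.png

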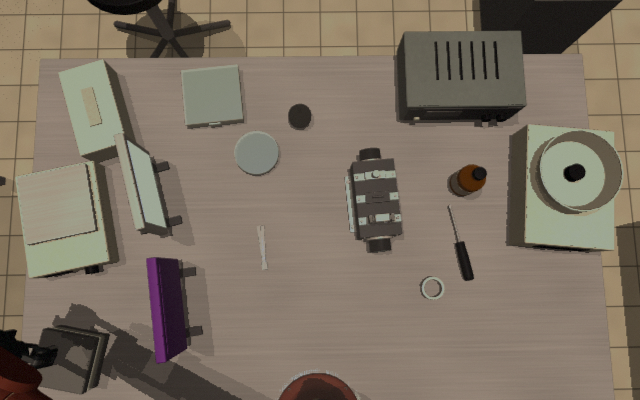

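The top view shows the box at (375,200), with its slot axis along image-vertical. The white panel is at (145,190) and the purple look-alike at (170,310). Next I'll enlarge the box in both views, and the panel.

```bash
python3 - <<'E'
import cv2,numpy as np
t=cv2.imread('pics/t0.png');s=cv2.imread('pics/s0.png')
a=cv2.resize(t[140:260,340:410],None,fx=5,fy=5,interpolation=cv2.INTER_CUBIC)
b=cv2.resize(s[180:280,230:300],None,fx=6,fy=6,interpolation=cv2.INTER_CUBIC)
cv2.imwrite('pics/c1.png',np.clip(1.5*np.hstack([a,b]).astype(float),0,255).astype(np.uint8))
a=cv2.resize(t[120:245,105:195],None,fx=4,fy=4,interpolation=cv2.INTER_CUBIC)
b=cv2.resize(s[130:255,430:520],None,fx=4,fy=4,interpolation=cv2.INTER_CUBIC)
cv2.imwrite('pics/c2.png',np.hstack([a,b]))
E
```

```text
(no output)
```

View pics/c1.png

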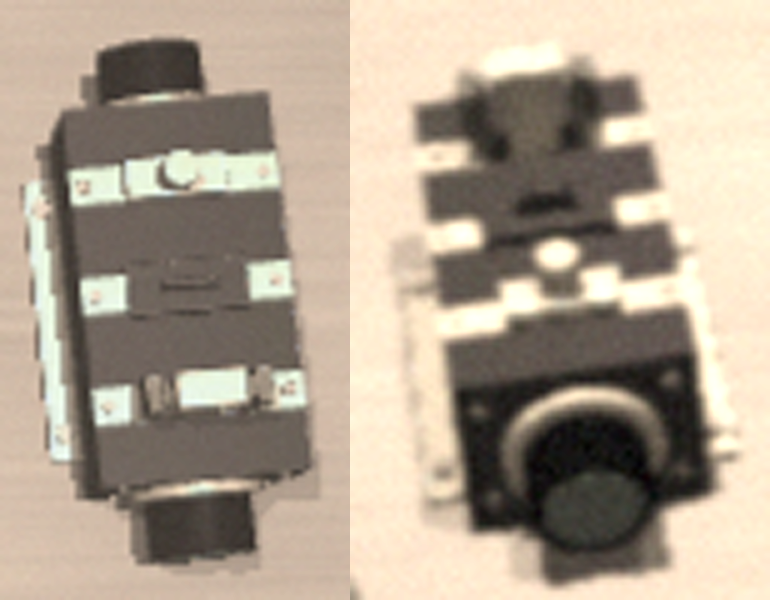

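View pics/c2.png

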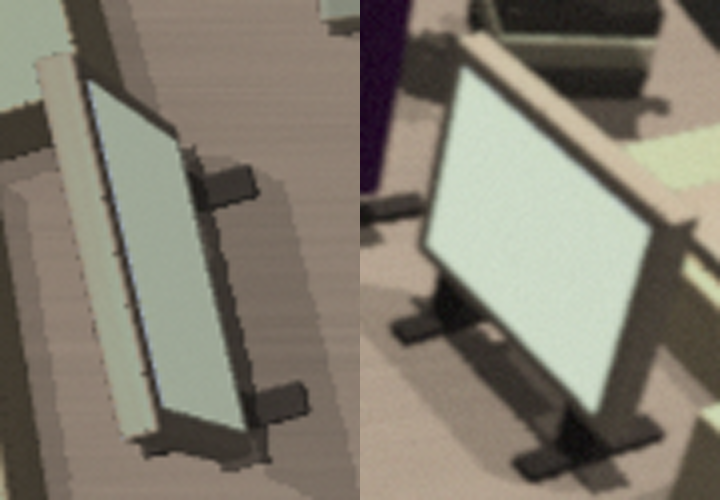

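Candidates in the top view:
- Knobbed attenuator at (376,174).
- Dark blank at (378,196).
- Insert with two grey ribbed pads at (382,218). This one matches the description and is the cassette.

The lit white panel is at (145,190), facing image right; the purple one at (170,310) is rejected.

```bash
python3 - <<'E'
from h import *
d=load('t0.png'); np.set_printoptions(precision=4,suppress=True)
c=lambda u,v,z:px2z(d,340+u/5,140+v/5,z)
cap=c(212,389,.137);L=c(158,394,.128);Rr=c(262,386,.128)
print('cap',cap,'pads',L,Rr,(L+Rr)/2)
# deck corners
a,b,e,f=[c(*p,.088) for p in [(62,114),(270,93),(312,470),(98,496)]]
print('deck',(a+b+e+f)/4, 'xaxis ang',np.degrees(np.arctan2(*((f-a+e-b)[[1,0]]))), np.linalg.norm(f-a),np.linalg.norm(b-a), 'y ang',np.degrees(np.arctan2(*((b-a)[[1,0]]))))
p=lambda u,v,z:px2z(d,105+u/4,120+v/4,z)
P=[p(88,80,.215),p(160,408,.215),p(245,432,.065),p(178,138,.065)]
s=load('s0.png');q=lambda u,v,z:px2z(s,430+(u-360)/4,130+v/4,z)
Q=[q(652,230,.215),q(462,66,.215),q(424,244,.065),q(597,414,.065)]
for X in (P,Q):
  X=np.array(X);print(X,'\n mean',X.mean(0));
  e=X[1]-X[0];print(np.linalg.norm(e),np.degrees(np.arctan2(e[1],e[0]))); e=X[2]-X[3];print(np.linalg.norm(e),np.degrees(np.arctan2(e[1],e[0])))
o=ctrl.get_obs();print(np.degrees(np.arctan2(*R.from_rotvec(o['tool_rot']).as_matrix()[[1,0],1])))
E
```

```text
cap [ 0.4825 -0.1584  0.137 ] pads [ 0.4814 -0.1339  0.128 ] [ 0.4845 -0.1835  0.128 ] [ 0.483  -0.1587  0.128 ]
deck [ 0.5362 -0.154   0.088 ] xaxis ang -176.029961968117 0.1909800402888225 0.10475184800939673 y ang -84.88015146272213
[[0.6575 0.4193 0.215 ]
 [0.4727 0.3731 0.215 ]
 [0.4719 0.3702 0.065 ]
 [0.6596 0.4176 0.065 ]] 
 mean [0.5654 0.3951 0.14  ]
0.190506748087511 -165.95836428329724
0.19355513014507483 -165.80710202192466
[[0.6594 0.4221 0.215 ]
 [0.4736 0.3717 0.215 ]
 [0.4746 0.3699 0.065 ]
 [0.6597 0.4221 0.065 ]] 
 mean [0.5668 0.3965 0.14  ]
0.1925398371848342 -164.82004477860465
0.19228256814150654 -164.25126334874795
68.8689573953522
```

```bash
cat >> h.py <<'E'
def go(x,y,z,yaw):
    o=ctrl.get_obs(); M=R.from_rotvec(o['tool_rot']).as_matrix()
    s=M.T@(np.array([x,y,z])-o['tool_pos'])*100
    cur=np.degrees(np.arctan2(M[1,1],M[0,1]))
    print('t',round(o['t'],2),'pos',np.round(o['tool_pos'],4),'yaw',round(cur,2),'tilt z',np.round(M[:,2],4),'-> shift cm',np.round(s,2),'turn',round(-((yaw-cur+180)%360-180),2),'q6',round(o['q'][5],2))
E
python3 -c "
from h import *
go(.225,.583,.36,68.9);go(.483,-.159,.32,94.4)"
```

```text
t 0.1 pos [0.2251 0.5825 0.2492] yaw 68.87 tilt z [-9.0e-04 -1.6e-03 -1.0e+00] -> shift cm [  0.03   0.02 -11.08] turn -0.03 q6 -0.12
t 0.1 pos [0.2251 0.5825 0.2492] yaw 68.87 tilt z [-9.0e-04 -1.6e-03 -1.0e+00] -> shift cm [-50.79 -59.88  -6.98] turn -25.53 q6 -0.12
```

Emit:
servo_tool(
  increments=[
    [[8.5, 0, 0, -5, 0], [8.5, 0, 0, -10, 0], [8.5, -4, -4, -11, 0], [8.5, -8, -8, -11, -6], [8.5, -11, -12, -11, -12]],
  ],
  newtons=35,
)

```text
t: 0.6
tool_pos: [0.2811, 0.4433, 0.3606]
tool_rot: [0.242, 3.131, 0.001]
contact_force: [0.7, -0.5, 0.2]
opening: 0.0851
grip_force: 0.0
```

```bash
python3 -c "
from h import *
go(.483,-.159,.32,94.4)"
```

```text
t 0.6 pos [0.2811 0.4433 0.3606] yaw 81.17 tilt z [ 8.e-04  3.e-04 -1.e+00] -> shift cm [-29.2  -56.42   4.06] turn -13.23 q6 -0.55
```

Emit:
servo_tool(
  increments=[
    [[8.5, -29, -56, 2, -13], [8.5, -29, -56, 2, -13], [8.5, -29, -56, 2, -13], [8.5, -29, -56, 2, -13], [8.5, -29, -56, 2, -13]],
  ],
)

```text
t: 1.1
tool_pos: [0.3576, 0.2087, 0.352]
tool_rot: [-0.107, 3.14, -0.0]
contact_force: [0.4, -0.1, 0.5]
opening: 0.0855
grip_force: 0.0
```

```bash
python3 -c "
from h import *
go(.483,-.159,.30,94.4)"
```

```text
t 1.1 pos [0.3576 0.2087 0.352 ] yaw 93.91 tilt z [ 1.e-04 -1.e-04 -1.e+00] -> shift cm [-10.   -37.54   5.2 ] turn -0.49 q6 -1.29
```

Emit:
servo_tool(
  increments=[
    [[8.5, -10, -37.5, 5, -0.5], [8.5, -10, -37.5, 5, -0.5], [8.5, -10, -37.5, 5, -0.5], [8.5, -10, -37.5, 5, -0.5], [8.5, -10, -37.5, 5, -0.5]],
  ],
)

```text
t: 1.6
tool_pos: [0.4376, -0.0263, 0.32]
tool_rot: [-0.119, 3.139, 0.0]
contact_force: [1.6, 0.4, 0.3]
opening: 0.0852
grip_force: 0.0
```

```bash
python3 -c "
from h import *
go(.483,-.159,.30,94.4)"
```

```text
t 1.6 pos [ 0.4376 -0.0263  0.32  ] yaw 94.34 tilt z [ 3.e-04  1.e-04 -1.e+00] -> shift cm [ -3.52 -13.58   2.  ] turn -0.06 q6 -1.88
```

Emit:
servo_tool(
  increments=[
    [[8.5, -3.5, -13.6, 2, 0], [8.5, -3.5, -13.6, 2, 0], [8.5, -3.5, -13.6, 2, 0], [8.5, -3.5, -13.6, 2, 0], [8.5, -3.5, -13.6, 2, 0]],
  ],
)

```text
t: 2.1
tool_pos: [0.4826, -0.1576, 0.2995]
tool_rot: [0.117, -3.138, -0.002]
contact_force: [-0.4, 0.1, 0.2]
opening: 0.0858
grip_force: 0.0
```

```bash
python3 -c "
from h import *
go(.483,-.159,.30,94.4)
d=save('wrist','w1.png'); print(cam(d)); A=94.4*np.pi/180
for dz in(.137,): print(proj(d,[.483,-.159,dz]))
for k in(-1,1): print(proj(d,[.483+k*.03*np.cos(A),-.159+k*.03*np.sin(A),.128]))
"
```

```text
t 2.1 pos [ 0.4826 -0.1576  0.2995] yaw 94.27 tilt z [-0.002   0.0015 -1.    ] -> shift cm [-0.03 -0.14 -0.05] turn -0.13 q6 -2.11
(array([[-0.0731392 ,  0.94744691,  0.31144023],
       [ 0.99732047,  0.06898217,  0.02435868],
       [ 0.00159473,  0.31238729, -0.94995349]]), array([ 0.40216798, -0.16485388,  0.42214098]))
(np.float64(323.3276705677392), np.float64(185.14671576042014))
(np.float64(289.344335282903), np.float64(182.4893088873369))
(np.float64(357.3104196318641), np.float64(182.22498000503265))
```

View pics/w1.png

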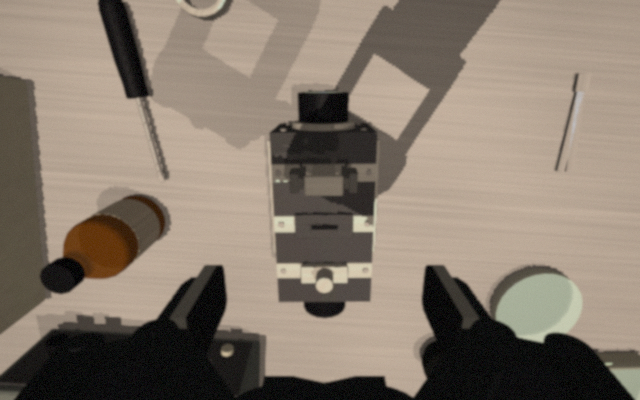

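```bash
python3 -c "
import cv2
s=cv2.imread('pics/w1.png')[120:310,260:390]
s=cv2.convertScaleAbs(s,alpha=1.4)
cv2.imwrite('pics/c3.png',cv2.resize(s[:110],None,fx=5,fy=5,interpolation=cv2.INTER_CUBIC))"
```

```text
(no output)
```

View pics/c3.png

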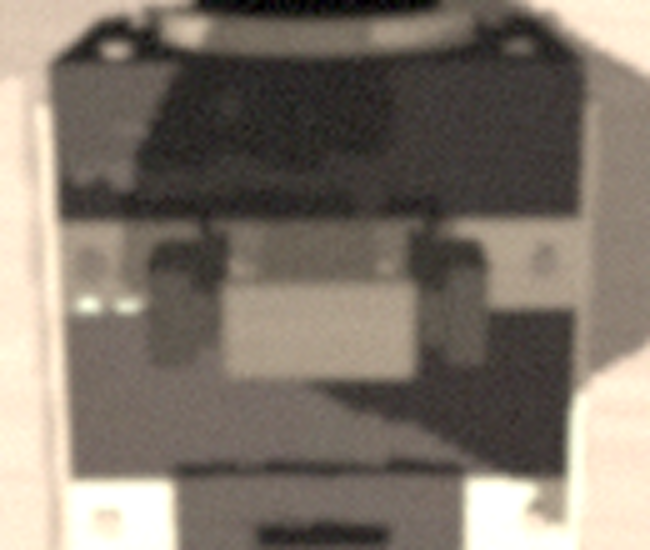

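The wrist crop shows the cap centred at (324,186) and the pads' outer edges at (290,183) and (357,183). That is within 1 mm of the prediction, and the two grey ribbed pads confirm the choice. Descending now.

Emit:
servo_tool(
  increments=[
    [[8.5, -0.1, -0.1, 4.5, -0.1], [8.5, -0.1, -0.1, 9, -0.1], [8.5, -0.1, -0.1, 13, -0.1], [8.5, -0.1, -0.1, 15.5, -0.1], [8.5, -0.1, -0.1, 15.5, -0.1]],
  ],
)

```text
t: 2.65
tool_pos: [0.4812, -0.1552, 0.1413]
tool_rot: [0.126, -3.132, -0.007]
contact_force: [-0.7, -0.3, -0.2]
opening: 0.0851
grip_force: 0.0
```

```bash
python3 -c "
from h import *
go(.484,-.1585,.113,94.4)"
```

```text
t 2.65 pos [ 0.4812 -0.1552  0.1413] yaw 94.6 tilt z [-0.0074  0.0039 -1.    ] -> shift cm [-0.27 -0.36  2.83] turn 0.2 q6 -2.11
```

Emit:
servo_tool(
  increments=[
    [[8.5, -0.3, -0.3, 1.5, 0], [8.5, -0.3, -0.3, 2.8, 0], [8.5, -0.3, -0.3, 2.8, 0], [8.5, -0.3, -0.3, 2.8, 0]],
  ],
)

```text
t: 3.05
tool_pos: [0.4875, -0.1609, 0.118]
tool_rot: [-0.123, 3.139, -0.0]
contact_force: [-0.0, -0.7, 0.6]
opening: 0.0848
grip_force: 0.0
```

```bash
python3 -c "
from h import *
go(.484,-.1585,.113,94.4)"
```

```text
t 3.05 pos [ 0.4875 -0.1609  0.118 ] yaw 94.47 tilt z [ 5.e-04 -2.e-04 -1.e+00] -> shift cm [0.34 0.26 0.5 ] turn 0.07 q6 -2.11
```

Emit:
servo_tool(
  increments=[
    [[8.5, 0.2, 0.2, 0.2, 0], [8.5, 0.2, 0.2, 0.2, 0], [8.5, 0.2, 0.2, 0.2, 0]],
  ],
)

```text
t: 3.35
tool_pos: [0.4852, -0.159, 0.116]
tool_rot: [-0.122, 3.139, -0.001]
contact_force: [0.4, -0.7, 0.2]
opening: 0.0853
grip_force: 0.0
```

```bash
python3 -c "
from h import *
go(.484,-.1585,.113,94.4)"
```

```text
t 3.35 pos [ 0.4852 -0.159   0.116 ] yaw 94.47 tilt z [ 7.e-04 -3.e-04 -1.e+00] -> shift cm [0.12 0.06 0.3 ] turn 0.07 q6 -2.11
```

Emit:
servo_tool(
  increments=[
    [[8.5, 0.1, 0.05, 0.2, 0], [4, 0.1, 0.05, 0.2, 0], [4, 0.1, 0.05, 0.2, 0], [4, 0.1, 0.05, 0.2, 0], [4, 0.1, 0.05, 0.2, 0]],
  ],
  newtons=40,
)

```text
t: 3.85
tool_pos: [0.4855, -0.1588, 0.1158]
tool_rot: [-0.122, 3.136, -0.001]
contact_force: [-0.1, 1.6, 7.7]
opening: 0.041
grip_force: 40.0
```

Emit:
servo_tool(
  increments=[
    [[4, 0, 0, 0, 0], [4, 0, 0, 0, 0], [4, 0, 0, 0, 0]],
  ],
)

```text
t: 4.15
tool_pos: [0.4855, -0.1588, 0.1158]
tool_rot: [-0.122, 3.136, -0.001]
contact_force: [-0.7, 2.4, 6.7]
opening: 0.0405
grip_force: 40.1
```

```bash
python3 -c "
from h import *
go(.484,-.1585,.113,94.4);o=ctrl.get_obs();print(o['opening'],o['grip_force'],o['contact_force'],o['wrist_torque'])"
```

```text
t 4.15 pos [ 0.4855 -0.1588  0.1158] yaw 94.46 tilt z [ 3.4e-03 -5.0e-04 -1.0e+00] -> shift cm [0.15 0.04 0.28] turn 0.06 q6 -2.11
0.0405358735823765 40.072031021118164 [-0.70069392  2.36619022  6.70544238] [ 0.35215242  0.0810449  -0.02358042]
```

```bash
python3 -c "
from h import *
save('wrist','w2.png');save('scene','s2.png')
s=cv2.imread('pics/w2.png')[90:390,200:450];b=cv2.imread('pics/s2.png')[150:290,210:320]
r=lambda i,f:cv2.resize(i,None,fx=f,fy=f,interpolation=cv2.INTER_CUBIC)
a=r(s,1.6);b=r(b,480/140);print(a.shape,b.shape)
cv2.imwrite('pics/c4.png',cv2.convertScaleAbs(np.hstack([a,b]),alpha=1.6))"
```

```text
(480, 400, 3) (480, 377, 3)
```

View pics/c4.png

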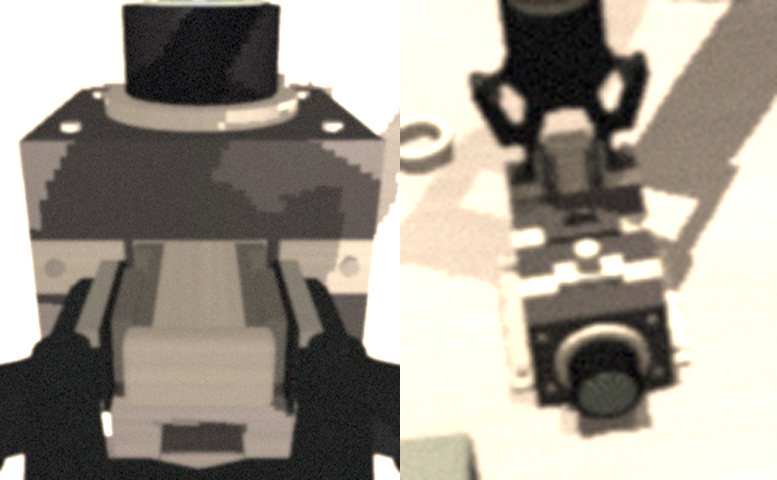

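The wrist crop shows both fingers square on the ribbed pads, at about (125,300) and (275,300) in the crop, with the catches squeezed in against the cap. I'll lift gently and watch the force.

Emit:
servo_tool(
  increments=[
    [[4, 0, 0, -0.3, 0], [4, 0, 0, -0.6, 0], [4, 0, 0, -1, 0], [4, 0, 0, -1, 0]],
  ],
)

```text
t: 4.65
tool_pos: [0.4841, -0.1586, 0.1238]
tool_rot: [-0.122, 3.139, -0.0]
contact_force: [0.2, -0.1, -1.9]
opening: 0.0411
grip_force: 39.4
```

```bash
python3 -c "
from h import *
go(.4855,-.1588,.215,94.4);o=ctrl.get_obs();print(o['opening'],o['grip_force'],o['contact_force'],o['wrist_torque'])"
```

```text
t 4.65 pos [ 0.4841 -0.1586  0.1238] yaw 94.47 tilt z [ 3.e-04 -3.e-04 -1.e+00] -> shift cm [-0.14 -0.03 -9.12] turn 0.07 q6 -2.11
0.04107246411956646 39.36773478984833 [ 0.18862327 -0.05797479 -1.90810445] [ 0.0090666   0.04865454 -0.03709533]
```

Only the cassette's weight (1.9 N) shows, so it is free. Continuing straight up.

Emit:
servo_tool(
  increments=[
    [[4, 0, 0, -1, 0], [4, 0, 0, -2, 0], [4, 0, 0, -3, 0], [4, 0, 0, -4, 0], [4, 0, 0, -5, 0]],
  ],
)

```text
t: 5.15
tool_pos: [0.4842, -0.1586, 0.1749]
tool_rot: [-0.122, 3.139, -0.001]
contact_force: [-0.3, 0.2, -1.9]
opening: 0.0407
grip_force: 39.4
```

Emit:
servo_tool(
  increments=[
    [[4, 0, 0, -1.5, 0], [4, 0, 0, -3, 0], [4, 0, 0, -5, 0], [4, 0, 0, -8, 0], [4, 0, 0, -12, 0]],
  ],
)

```text
t: 5.65
tool_pos: [0.4831, -0.1581, 0.2936]
tool_rot: [0.122, -3.136, -0.003]
contact_force: [0.3, -0.2, -1.0]
opening: 0.0411
grip_force: 39.4
```

```bash
python3 -c "
from h import *
n=np.array([.254,-.967]);p=np.array([.566,.396])+.046*n
print(p);go(*(p+.2*n),.32,14.7);go(*p,.212,14.7);o=ctrl.get_obs();print(o['opening'],o['grip_force'],o['contact_force'],o['wrist_torque'])"
```

```text
[0.577684 0.351518]
t 5.65 pos [ 0.4831 -0.1581  0.2936] yaw 94.47 tilt z [-0.0031  0.0015 -1.    ] -> shift cm [-16.95  30.39  -2.64] turn 79.77 q6 -2.11
t 5.65 pos [ 0.4831 -0.1581  0.2936] yaw 94.47 tilt z [-0.0031  0.0015 -1.    ] -> shift cm [-13.43  50.05   8.21] turn 79.77 q6 -2.11
0.04107570803503863 39.38972532749176 [ 0.30616999 -0.19531668 -1.04836187] [-0.01808961 -0.04669777 -0.00243057]
```

Emit:
servo_tool(
  increments=[
    [[4, -1.7, 3, -1, 8], [4, -3.4, 6, -2, 16], [4, -5, 9, -2.5, 24], [4, -7, 12, -2.5, 32], [4, -8.5, 15, -2.5, 40]],
  ],
)

```text
t: 6.15
tool_pos: [0.5579, -0.001, 0.3202]
tool_rot: [0.967, 2.987, 0.001]
contact_force: [-0.3, -0.3, -2.3]
opening: 0.0406
grip_force: 39.4
```

```bash
python3 -c "
from h import *
go(.629,.158,.32,14.7)"
```

```text
t 6.15 pos [ 0.5579 -0.001   0.3202] yaw 54.14 tilt z [ 1.9e-03 -3.0e-04 -1.0e+00] -> shift cm [ 3.55 17.05  0.03] turn 39.44 q6 -1.08
```

Emit:
servo_tool(
  increments=[
    [[4, 0.7, 3.4, 0, 8], [4, 1.4, 6.8, 0, 16], [4, 2.1, 10.2, 0, 24], [4, 2.8, 13.6, 0, 32], [4, 3.5, 17, 0, 39.4]],
  ],
)

```text
t: 6.65
tool_pos: [0.6279, 0.1577, 0.3196]
tool_rot: [1.917, 2.488, 0.001]
contact_force: [1.1, 0.0, -1.7]
opening: 0.0407
grip_force: 39.4
```

Emit:
servo_tool(
  increments=[
    [[4, 0, 0, 0, 0], [4, 0, 0, 0, 0], [4, 0, 0, 0, 0]],
  ],
)

```text
t: 6.95
tool_pos: [0.6272, 0.1556, 0.319]
tool_rot: [1.911, 2.493, -0.0]
contact_force: [-0.5, 0.8, -1.3]
opening: 0.041
grip_force: 39.4
```

```bash
python3 -c "
from h import *
go(.5777,.3515,.212,14.7);o=ctrl.get_obs();print(o['opening'],o['grip_force'],o['contact_force'])
d=save('wrist','w3.png');print(cam(d))
for y,z in[(.11,.23),(-.11,.23),(.095,.215),(-.095,.215)]: print(proj(d,[.566+y*.967,.396+y*.254,z]))
"
```

```text
t 6.95 pos [0.6272 0.1556 0.319 ] yaw 15.08 tilt z [ 2.e-04 -4.e-04 -1.e+00] -> shift cm [20.21  0.31 10.69] turn 0.38 q6 -0.13
0.040962543552976786 39.442965388298035 [-0.4835764   0.83966907 -1.30900972]
(array([[ 0.96591621,  0.24606498,  0.08036111],
       [ 0.25885064, -0.91638473, -0.30534468],
       [-0.00149294,  0.3157389 , -0.94884494]]), array([0.60637861, 0.23297062, 0.44145944]))
(np.float64(589.3079977741747), np.float64(-328.1013527598584))
(np.float64(74.95410775498306), np.float64(-330.8873722039418))
(np.float64(534.0431632331614), np.float64(-292.0065861621581))
(np.float64(128.89145704253323), np.float64(-294.1946279058434))
```

View pics/w3.png

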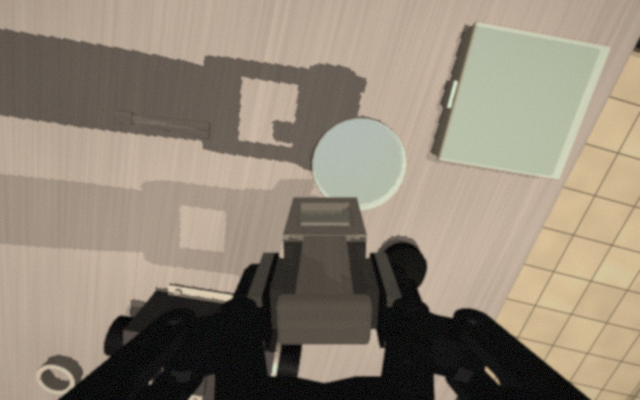

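The wrist view shows the cassette hanging square between the fingers, cap at (323,318) and frame at (325,215). Nothing is near it. Approaching the panel.

Emit:
servo_tool(
  increments=[
    [[4, 2.5, 0, 2.5, 0.4], [4, 5.5, 0.1, 5, 0.4], [4, 9, 0.2, 7.5, 0.4], [4, 12, 0.3, 9.5, 0.4], [4, 14, 0.3, 10.6, 0.4]],
  ],
)

```text
t: 7.5
tool_pos: [0.5923, 0.2925, 0.2102]
tool_rot: [-1.918, -2.485, 0.004]
contact_force: [0.3, 0.2, -0.9]
opening: 0.0406
grip_force: 39.4
```

```bash
python3 -c "
from h import *
go(.5777,.3515,.213,14.7)"
```

```text
t 7.5 pos [0.5923 0.2925 0.2102] yaw 14.68 tilt z [-3.2e-03 -8.0e-04 -1.0e+00] -> shift cm [ 6.08  0.08 -0.28] turn -0.02 q6 0.09
```

Emit:
servo_tool(
  increments=[
    [[4, 1.5, 0, -0.2, 0], [4, 3, 0, -0.2, 0], [4, 4.5, 0.1, -0.2, 0], [4, 5.5, 0.1, -0.2, 0], [4, 6, 0.1, -0.2, 0]],
  ],
)

```text
t: 8.0
tool_pos: [0.5799, 0.3514, 0.2156]
tool_rot: [1.919, 2.487, 0.002]
contact_force: [-0.2, -0.2, -2.5]
opening: 0.0408
grip_force: 39.4
```

Emit:
servo_tool(
  increments=[
    [[4, 0, 0, 0, 0], [4, 0, 0, 0, 0], [4, 0, 0, 0, 0], [4, 0, 0, 0, 0], [4, 0, 0, 0, 0]],
  ],
)

```text
t: 8.5
tool_pos: [0.5798, 0.3502, 0.2145]
tool_rot: [1.92, 2.486, -0.0]
contact_force: [-0.5, -0.0, -2.5]
opening: 0.0406
grip_force: 39.4
```

```bash
python3 -c "
from h import *
go(.5777,.3515,.213,14.7);o=ctrl.get_obs();print(o['opening'],o['grip_force'],o['contact_force'],o['wrist_torque'])
save('scene','s4.png');save('top','t4.png');save('wrist','w4.png')
r=lambda i,w:cv2.resize(i,w,interpolation=cv2.INTER_CUBIC)
b=cv2.imread('pics/s4.png')[90:270,390:530];a=cv2.imread('pics/t4.png')[110:250,100:220];w=cv2.imread('pics/w4.png')
L=np.hstack([r(b,(311,400)),r(a,(343,400))]);cv2.imwrite('pics/c5.png',np.vstack([L,np.hstack([r(w,(320,200)),np.zeros((200,334,3),np.uint8)])]))
"
```

```text
t 8.5 pos [0.5798 0.3502 0.2145] yaw 14.64 tilt z [-1.e-04 -1.e-04 -1.e+00] -> shift cm [ 0.18 -0.17  0.15] turn -0.06 q6 0.18
0.0405706374571017 39.44178521633148 [-0.45587119 -0.03045506 -2.54297817] [-0.08515617  0.02379366  0.00074528]
```

View pics/c5.png

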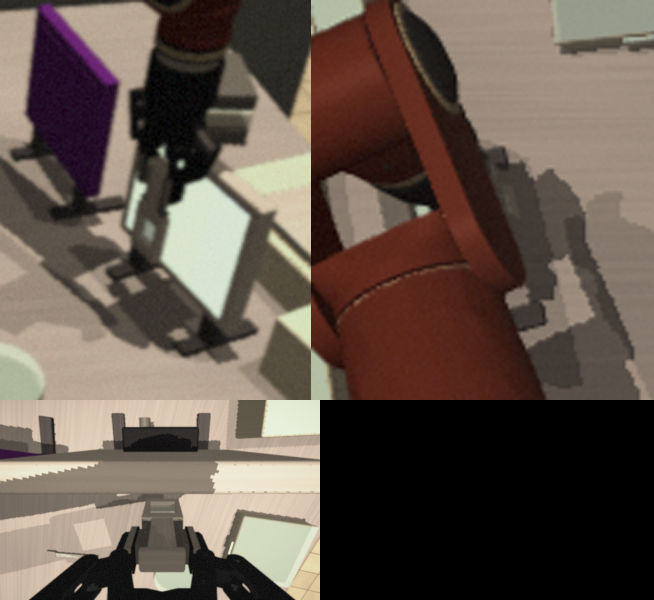

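The wrist view shows the cassette with its frame parallel to the panel's top edge and a clear gap between them. The scene view shows it in front of the lit face, touching nothing. Making a small final correction and checking the gap by projection.

Emit:
servo_tool(
  increments=[
    [[4, 0.1, -0.1, 0.1, 0], [4, 0.2, -0.2, 0.15, 0], [4, 0.2, -0.2, 0.15, 0], [4, 0.2, -0.2, 0.15, 0], [4, 0.2, -0.2, 0.15, 0]],
  ],
)

```text
t: 9.15
tool_pos: [0.5772, 0.352, 0.2131]
tool_rot: [1.92, 2.487, 0.0]
contact_force: [1.0, 0.0, -1.7]
opening: 0.0411
grip_force: 39.4
```

```bash
python3 -c "
from h import *
d=load('w4.png')
a,b=px2z(d,60,186,.23),px2z(d,580,186,.23);n=np.array([.254,-.967])
print(a,b,[(p[:2]-[.566,.396])@n for p in(a,b)])
g=cv2.imread('pics/w4.png',0); 
for u in(60,200,450,580): c=np.abs(np.diff(g[150:215,u].astype(int)));print(u,150+np.argsort(c)[-3:],np.sort(c)[-3:])
go(.5777,.3515,.213,14.7);o=ctrl.get_obs();print(o['opening'],o['grip_force'],o['contact_force'],o['dq'])"
```

```text
[0.48467656 0.37623009 0.23      ] [0.64696599 0.41850554 0.23      ] [np.float64(-0.001538647399911771), np.float64(-0.0011974945108588209)]
60 [152 150 151] [22 23 43]
200 [184 212 210] [7 8 9]
450 [184 188 185] [ 9 10 11]
580 [183 187 182] [11 11 14]
t 9.15 pos [0.5772 0.352  0.2131] yaw 14.67 tilt z [ 1.e-04 -0.e+00 -1.e+00] -> shift cm [-0.06  0.03  0.01] turn -0.03 q6 0.18
0.04106397402924801 39.44195866584778 [ 0.99212643  0.01916613 -1.66416457] [-0.00190764  0.00040002 -0.00160645  0.00040872  0.00081996 -0.00075165]
```

The panel face comes out within 2 mm of where I had it, and the arm is steady. Handing in.

```bash
python3 -c "
from station import ctrl
print(ctrl.finish_job())"
```

```text
the job is handed in; nothing more can be done
None
```

I drew the cassette straight up out of the filter box by its squeezed catches and handed the job in at about 9 s; it is held upright and centred in front of the lit panel, with its glass about 4 cm from the face, touching nothing.

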